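# Hang the hammer back on the sloping rack

## Task

Someone has hung the adjustable spanner in the hammer's place on the sloping rack. Take it off and lay it flat in the wooden tool tray, then hang the hammer that lies on the bench in the place this frees, its handle down between the pair of pins and its head above them, and let go. Set both down rather than dropping them, and leave the other tools and the things on the bench where they are.

Things in the scene. Friction and masses are not known exactly. Their poses are not given: they have to be found in the camera images.
- rack: Fixed wooden hammer rack, 320 mm wide: upper and lower rail, each 24 mm wide, in a plane sloping up at 30 degrees away from the robot. Origin on the bench below the middle place; z up, x level towards the high side, y along the rails (yaw varies). Three places 100 mm apart, all taken at first: by spanner, ball hammer and mallet, in varying order. Nothing else rises above the rails' plane.
- place0 (a point): Left place (rack y = +100 mm): midway between its two pins, on the upper rail's top face, 130 mm above the bench. x points up the slope, y along the rail, z square out of the slope. The pins are 8 mm thick, stand 32 mm out of the rail along z, 36 mm clear gap between them. The lower rail's middle is at x = -120 mm; between the rails it is open.
- place1 (a point): Middle place (rack y = 0), same make and axes as place0. A tool hangs with its handle between the pins, lying on both rails, its head against the pins' upper side.
- place2 (a point): Right place (rack y = -100 mm), same make and axes as place0.
- hammer: Loose cross-peen hammer flat on the bench, 198 mm long, 0.38 kg: wooden handle, steel head 24 x 85 x 24 mm. x along the handle to the head, y along the head, z up. Origin on its underside below the handle's axis, 16 mm short of the head's middle; head x 4 to 28 mm, handle to x = -170 mm. Hung with the head touching the pins, its origin is on the place's point and its axes match the place's.
- hammer_grip (a point): Point on the hammer's handle axis, 48 mm behind its origin and 12 mm above its underside; the round handle is 21 mm thick here, 24 mm at both ends. Centre of mass about 45 mm nearer the head.
- spanner: Loose steel adjustable spanner, 200 mm long, 0.24 kg, flat: shank 22 mm wide, 12 mm thick, x -138 to -8 mm; round head 54 mm across, 14 mm thick, centred at x = 22 mm; jaws to x = 62 mm. x along the shank to the jaws, z square to the flat, origin on its underside. It starts in a place, shank between the pins, origin on the place's point, axes matching; lift it 35 mm along z to clear the pins.
- spanner_grip (a point): Point in the middle of the spanner's shank, 48 mm behind its origin, 6 mm above its underside.
- tray: Fixed shallow plywood tray, 266 (x) x 186 (y) x 32 mm high outside, walls and floor 8 mm thick, inside 250 x 170 mm. Origin at bench level under its centre, z up. A cold chisel lies along x in its -y part (tray y about -55 mm); the rest is empty.
- ball_hammer: Bystander: ball-peen hammer hung on the rack, length and frame as the hammer, head 76 mm wide. Leave it.
- mallet: Bystander: soft-face mallet hung on the rack, handle and frame as the hammer, round head 24 mm thick, 80 mm wide, white faces. Leave it.
- chisel: Bystander: cold chisel, 160 mm long, 20 mm wide, 19 mm thick, lying along the tray near its -y wall. Origin near its middle, on its underside. Leave it.
- discs: Bystander: stack of punched steel discs, 110 mm across, 24 mm high, on the bench beyond the rack. Origin under its centre. Leave it.
- tin: Bystander: upright tin, 84 mm across, 95 mm high, at the far side of the bench. Leave it.
- rivet_jar: Bystander: upright glass jar, 68 mm across, 85 mm high, at the far side of the bench. Leave it.
There are look-alikes about, which are no part of the job. There is more than one size of the spanner; the job needs the middle-sized.

How it is judged:
By the outcome, as a careful person would: the job done as asked, in the order asked, and still so for the second after the job is handed in, with the robot touching nothing.
It also fails if it takes over 72 s, if anything falls off the work surface, if the arm or the gripper's body presses on something with over 40 N, if the wrist force passes 120 N, or if a joint passes its speed limit or range.

## Robot

A 6-joint arm with a two-finger parallel gripper is mounted at the origin on the work surface. World frame = base frame: x ahead of the robot, y to its left, z up, the work surface at z = 0. Lengths are in m, angles in rad, forces in N, time in s.
With the tool pointing down it reaches from about 0.4 to 0.925 m from the base axis. Payload 3.4 kg.
Tool frame: the origin (TCP) lies where the fingers leave the gripper's body, on its centre line; the fingertips stand 73 mm ahead of it and the grasp point (between the pads) lies 54 mm ahead of it (bot.grip_depth is the distance from the TCP to the grasp point, in m); z points along the fingers, y is the line along which they close (so a half turn about z gives the same grasp; the last joint's range is limited). The gripper opens to 85 mm and grips with 20 to 120 N. Pads are 22 mm wide; open, the fingers measure 114 mm over their backs; the gripper's body (76 mm by 85 mm) begins 54 mm behind the grasp point. The pads swing forward as they close: fully open they stand 13 mm farther back than shut.
Start: joints at [-0.073, 0.307, 1.506, -0, 1.328, -0.073], TCP at [0.575, -0, 0.304] pointing down, gripper open.
Joint ranges: [-3.12, 3.12], [-1.05, 2.28], [0.14, 2.33], [-1.42, 4.57], [0.1, 2.73], [-2.68, 2.68]. Speed limits (rad/s): [2.57, 2.57, 3.14, 3.14, 3.14, 3.14].

## Interface

Orientations are given as a 3x3 rotation matrix whose columns are the frame's x, y, z axes.
In Python, from cell import bot, viewer gives the robot as it stands.
- The arm moves only by the tool servo_tool, never from a script. Its argument "motion" is a list of rows, each a list of 3 entries, a list of its own where there are three numbers: the turn, a rotation vector about the world's x, y, z in units of 10 degrees (1.0 is 10 degrees), then the shift along the world's x, y, z in cm, then the closure, from 0 (fully open) to 1 (shut). A call has 1 to 20 rows; each row shifts and turns the commanded pose from where the row before left it; what a row does not reach is not made up. A row lasts 1/8 s, in which the tool goes at most 62.5 mm and 10.7 degrees, less where a joint would pass 70% of its speed; a pose out of reach is approached as far as the arm can. A call is refused whole if a number of a shift passes 6.25 or a number of a turn 1, either way. A call with a gripper value outside its range is refused whole. The fingers move at their own pace and stop on an object; "newtons" is the grip in N (left out, the last holds). Time passes only in rows, so rows that do not move let the fingers close. It gives the time, the measured TCP pose, the force, the opening and the grip force at its end, in the units of the state.
- bot.state(): the state, without advancing time (a new reading comes with each control period).
- viewer.grab_frame(name): name is "scene" or "side" or "wrist"; returns the picture (400x640x3 uint8, blue, green, red); there is no depth.
- viewer.get_calibration(name): a dict with "mtx" (3x3 intrinsics, pixels), "rvec" (rotation vector, rad) and "tvec" (3), from world to camera coordinates, as OpenCV has them. Camera axes: x right, y down, z forward; pixel columns grow to the right and rows downward; lengths in m; the calibration is good to about 2 mm. A picture is of the moment at which its call begins: read the wrist's pose just before it. get_calibration takes no time and is no camera call; for the wrist camera it gives the pose at the moment of the call.
- bot.finish_job(): hands the job in; it is judged then, once.
The state is a dict: "time": time; "joint_pos": joint angles; "qvel": joint speeds; "joint_efforts": joint torques, N m; "tool_pos": TCP position; "tcp_rot": TCP orientation; "contact_force": force on the tool from outside, world axes, zero at the start; "moment": the same for the moment, N m; "finger_gap": finger opening in m; "grasp_force": force on a finger pad.
Only numpy, scipy, OpenCV 4.12 (cv2) and the standard library are available. Lean on these libraries where they do the work, as an engineer would, in place of code of your own. Each camera call takes 0.05 s, during which the arm holds its last target. There are 200 camera calls.

## Working session

There is one attempt and no reset: what is moved stays moved. The work goes in short steps, Python scripts to look and compute and a tool call to move; the robot and the scene stay as the last step left them, time stands still between calls to the robot, and variables do not carry over. Pictures are saved under pics/ and viewed, at most 10 in all, crops included, and the job is handed in when it is done.

Besides the shell and the picture viewer there is one more tool, called as name(argument=value, ...), one argument or row to a line, values as JSON. servo_tool: Moves the arm, as the interface text tells. Its arguments: {"type":"object","properties":{"motion":{"type":"array","items":{"type":"array"}},"newtons":{"type":"number"}},"required":["motion"]}

```bash
mkdir -p pics
python3 - <<'E'
from cell import bot, viewer
import cv2
for n in ["scene","side"]:
    cv2.imwrite(f"pics/{n}0.png",viewer.grab_frame(n))
    c=viewer.get_calibration(n); print(n,c['mtx'],c['rvec'],c['tvec'])
print(bot.state())
E
```

```text
scene [[515.36539851   0.         328.63525682]
 [  0.         515.36539851 196.87956833]
 [  0.           0.           1.        ]] [ 1.94908047  1.88168163 -0.50904327] [ 0.00381339 -0.38442791  1.98598357]
side [[416.27722267   0.         319.88021496]
 [  0.         416.27722267 204.82092254]
 [  0.           0.           1.        ]] [ 2.29432446 -0.31391371  0.15368972] [-0.51741094  0.14098113  1.11158568]
{'time': 0.1, 'joint_pos': array([-7.34781437e-02,  3.07513950e-01,  1.50756071e+00, -6.51598579e-06,
        1.32841668e+00, -7.34809465e-02]), 'qvel': array([ 0.0005711 , -0.00307624, -0.00226399,  0.00062402, -0.00019396,
       -0.00075406]), 'joint_efforts': array([ 4.70438190e-04, -4.58528459e+01, -2.52607870e+01, -1.75910814e-04,
        5.54533050e-03,  5.92343241e-08]), 'tool_pos': array([5.74495440e-01, 2.32901123e-05, 3.03057233e-01]), 'tcp_rot': array([[-4.24670127e-06,  9.99998206e-01, -1.89403504e-03],
       [ 9.99999991e-01,  4.49876473e-06,  1.33078548e-04],
       [ 1.33086830e-04, -1.89403446e-03, -9.99998197e-01]]), 'contact_force': array([ 0.23427464,  0.61323145, -0.39306505]), 'moment': array([-0.02644927,  0.00038173, -0.04188433]), 'grasp_force': 0.0, 'finger_gap': 0.08550502281971371}
```

View pics/scene0.png

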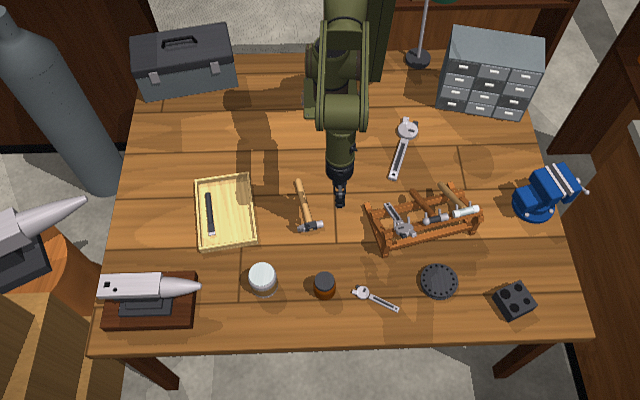

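View pics/side0.png

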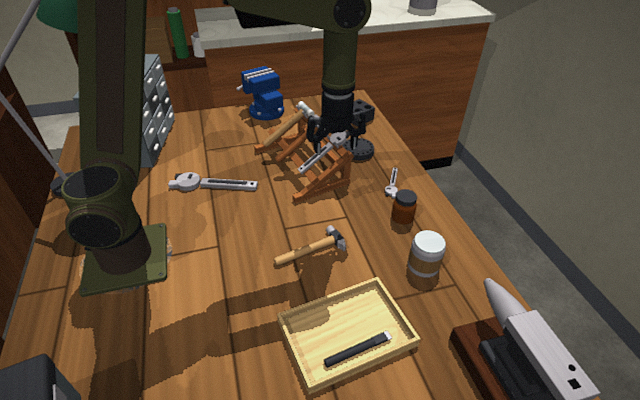

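Scene image: the candidate spanners are the big one on the bench at (404,145), the small one on the bench at (375,297), and the one hung on the rack at (400,220). I choose the hung one. The only hammer loose on the bench is at (307,207); the other two hammers hang on the rack. The tray is at (226,212), with the chisel at (210,214). I'll check this choice in a close crop.

Run:
```python
import cv2,numpy as np
a=cv2.imread("pics/scene0.png");b=cv2.imread("pics/side0.png")
A=cv2.resize(a[170:260,285:495],(800,343),interpolation=cv2.INTER_CUBIC)
B=cv2.resize(b[95:205,245:385],(318,250),interpolation=cv2.INTER_CUBIC)
C=cv2.resize(b[215:275,265:365],(417,250),interpolation=cv2.INTER_CUBIC)
o=np.zeros((593,800,3),np.uint8);o[:343]=A;o[343:,:318]=B;o[343:,320:737]=C
cv2.imwrite("pics/crop0.png",o)
for n in ["scene","side"]:
    pass
```

```text
(no output)
```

View pics/crop0.png

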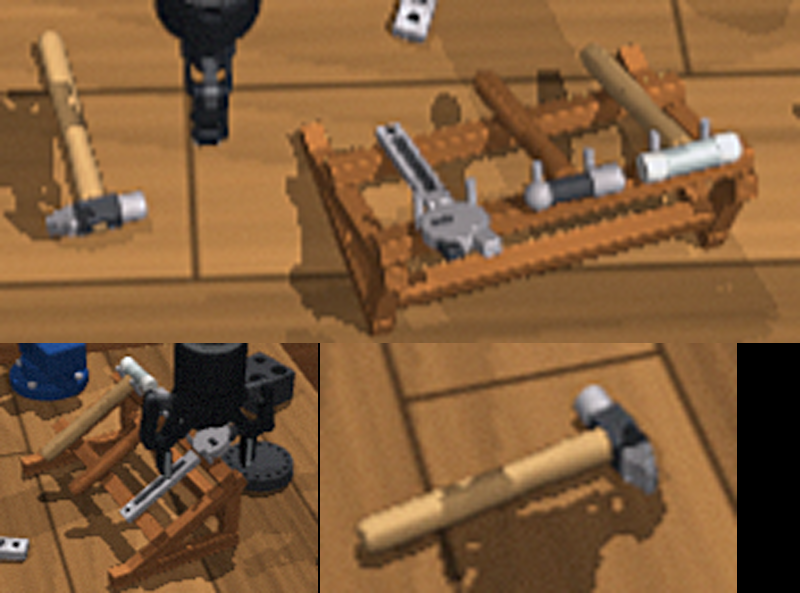

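The crop confirms it: the spanner hangs in the left-in-image place, with its shank between the pins. The ball hammer and mallet have the other two places. The loose cross-peen hammer has its handle end at crop (48,38) and head ends at (50,222) and (146,206). Next I fit the poses.

```bash
cat > h.py <<'E'
import numpy as np, cv2
from scipy.optimize import least_squares
from scipy.spatial.transform import Rotation as R
from cell import bot, viewer
def proj(P,c): return cv2.projectPoints(np.array(P,float).reshape(-1,1,3),c['rvec'],c['tvec'],c['mtx'],None)[0].reshape(-1,2)
def rackpt(p,place,q):
    q=np.array(q)/1000; c,s=np.cos(np.pi/6),.5
    l=np.array([c*q[0]-s*q[2], [.1,0,-.1][place]+q[1], .130+s*q[0]+c*q[2]])
    return flat(p,l*1000)
def flat(p,q): return R.from_euler('z',p[2]).apply(np.array(q)/1000)+[p[0],p[1],0]
def fit(obs,x0):
    # obs: (calib, f(p)->pt, uv)
    f=lambda p: np.concatenate([proj(g(p),c)[0]-uv for c,g,uv in obs])
    r=least_squares(f,x0,loss='soft_l1',f_scale=1.5); return r.x, r.fun.reshape(-1,2).round(1)
def ray0(uv,c,z):
    Rm=cv2.Rodrigues(c['rvec'])[0]; o=-Rm.T@c['tvec'].ravel(); d=Rm.T@np.linalg.inv(c['mtx'])@[*uv,1]
    return o+d*(z-o[2])/d[2]
E
cat > f.py <<'E'
from h import *
S,D=viewer.get_calibration("scene"),viewer.get_calibration("side")
s=lambda u,v:np.array([285+u/3.81,170+v/3.81])
d1=lambda u,v:np.array([245+u/2.271,95+(v-343)/2.271])
d2=lambda u,v:np.array([265+(u-320)/4.17,215+(v-343)/4.17])
o=[(S,lambda p,k=k,q=q:rackpt(p,k,q),s(*uv)) for k,q,uv in [(2,(0,22,32),(471,183)),(1,(0,-22,32),(533,168)),(1,(0,22,32),(589,153)),(0,(0,-22,32),(655,136)),(0,(0,22,32),(705,122)),(2,(-138,0,6),(390,129))]]
o+=[(D,lambda p:rackpt(p,2,(-138,0,6)),d1(127,515))]
print("rack",*fit(o,[.7,.3,0]))
o=[(c,lambda p,q=q:flat(p,q),uv) for c,q,uv in [(S,(-170,0,12),s(48,38)),(S,(16,-42,12),s(50,222)),(S,(16,42,12),s(146,206)),(D,(-170,0,12),d2(365,535)),(D,(16,42,12),d2(592,398)),(D,(16,-42,12),d2(645,478))]]
print("hammer",*fit(o,[.6,-.1,0]))
o=[(c,lambda p,q=q:flat(p,q),np.array(uv)) for c,q,uv in [(S,(-133,-93,32),(195,178)),(S,(-133,93,32),(250,174)),(S,(133,93,32),(258,243)),(S,(133,-93,32),(198,251)),(D,(-133,93,32),(279,320)),(D,(133,93,32),(376,281)),(D,(133,-93,32),(419,340)),(D,(-133,-93,32),(311,388))]]
print("tray",*fit(o,[.6,-.4,0]))
E
python3 f.py
```

```text
rack [0.61714828 0.29056708 0.23612233] [[-0.3 -0.2]
 [ 0.9 -0.6]
 [-0.1 -0.1]
 [-0.2  0.1]
 [ 0.1  0.4]
 [-0.7  1. ]
 [-0.4 -0.4]]
hammer [ 0.54658462 -0.08931736  0.21262418] [[-0.1 -0.3]
 [-0.8  0.7]
 [-1.  -0.7]
 [-0.5 -0.5]
 [-0.8 -1. ]
 [ 1.5 -0.7]]
tray [ 0.49798259 -0.36980247  0.15002246] [[-2.5  1.4]
 [-3.  -2.9]
 [-2.1 -3.2]
 [-1.  -1.4]
 [-1.3 -6.4]
 [ 2.4 -5.2]
 [ 2.5 -2.1]
 [-0.9 -0.4]]
```

```bash
cat >> h.py <<'E'
RACK=[.6171,.2906,.2361]; HAM=[.5466,-.0893,.2126]; TRAY=[.498,-.37,.15]
def tilt(yaw,t=0): # tool rot: x along yaw (raised t), y=-left, z down/out
    return (R.from_euler('z',yaw)*R.from_euler('y',-t)).as_matrix()@np.diag([1,-1,-1.])
def tcp(g,Rt): return np.array(g)-.054*Rt[:,2]
def go(pos,Rt):
    "print what is left, in move units"
    s=bot.state()
    rv=R.from_matrix(Rt@np.array(s['tcp_rot']).T).as_rotvec(degrees=True)/10
    print("turn",rv.round(3),"shift cm",((pos-np.array(s['tool_pos']))*100).round(2))
PR=tilt(RACK[2],np.pi/6)
E
python3 - <<'E'
from h import *
print(bot.grip_depth)
for z in (120,8): go(tcp(rackpt(RACK,2,(-48,0,z)),PR),PR)
go(tcp(rackpt(RACK,2,(-48,0,120)),PR),tilt(RACK[2]))
print(PR)
E
```

```text
0.0539
turn [ 2.53  -2.008 -7.464] shift cm [-5.9  16.33 -4.64]
turn [ 2.53  -2.008 -7.464] shift cm [ -0.46  17.64 -14.34]
turn [-0.008 -0.009 -7.647] shift cm [-5.9  16.33 -4.64]
[[ 0.8419998   0.23391261  0.48612881]
 [ 0.20257426 -0.97225763  0.11695631]
 [ 0.5         0.         -0.8660254 ]]
```

servo_tool(
  motion=[
    [[0,0,-0.956],[-0.74,2.04,0],0.5],
    [[0,0,-0.956],[-0.74,2.04,0],0.5],
    [[0,0,-0.956],[-0.74,2.04,0],0.5],
    [[0,0,-0.956],[-0.74,2.04,0],0.5],
    [[0,0,-0.956],[-0.74,2.04,0],0.5],
    [[0,0,-0.956],[-0.74,2.04,0],0.5],
    [[0,0,-0.956],[-0.74,2.04,0],0.5],
    [[0,0,-0.956],[-0.74,2.04,0],0.5],
    [[0.234,-0.972,0],[0,0,-1.5],0.5],
    [[0.234,-0.972,0],[0,0,-1.6],0.5],
    [[0.234,-0.972,0],[0,0,-1.5],0.5],
    [[0,0,0],[0,0,0],0.5],
    [[0,0,0],[0,0,0],0.5],
  ],
)

```text
time: 1.72
tool_pos: [0.5176, 0.1636, 0.2598]
tcp_rot: [[0.849, 0.234, 0.474], [0.204, -0.972, 0.114], [0.488, -0.0, -0.873]]
contact_force: [0.5, -0.5, 1.1]
finger_gap: 0.0427
grasp_force: 0.0
```

Run:
```python
from h import *
go(tcp(rackpt(RACK,2,(-48,0,120)),PR),PR); c=viewer.get_calibration("wrist")
im=viewer.grab_frame("wrist"); cv2.imwrite("pics/w1raw.png",im)
for q in [(-138,0,12),(-8,11,12),(-8,-11,12),(0,22,32),(0,-22,32),(-48,0,12)]:
    u=proj(rackpt(RACK,2,q),c)[0]; print(q,u.round(1)); cv2.circle(im,tuple(int(v) for v in u),3,(0,0,255),1)
cv2.imwrite("pics/w1.png",im); print(bot.state()['finger_gap'])
```

```text
turn [ 0.018 -0.079  0.   ] shift cm [-0.21 -0.03 -0.31]
(-138, 0, 12) [314.8 299. ]
(-8, 11, 12) [300.5 156.8]
(-8, -11, 12) [328.6 156.8]
(0, 22, 32) [283.4 149.9]
(0, -22, 32) [345.3 150. ]
(-48, 0, 12) [314.7 205.3]
0.04278771661035471
```

View pics/w1.png

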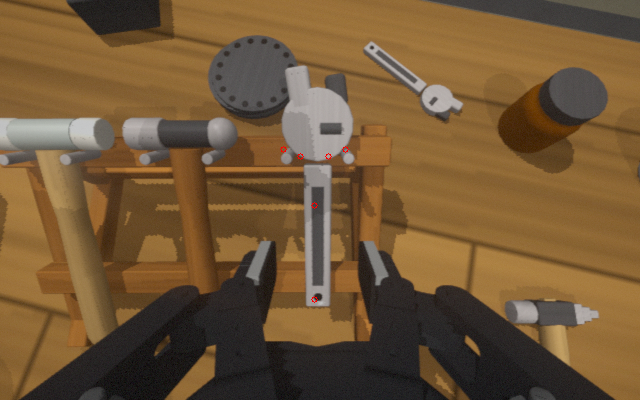

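The wrist view agrees with the fit to a few mm. The shank is at u≈317 (predicted 315) and its end at v≈306 (predicted 299). The pin tips are at (287,157), (347,157), (152,157), (213,157) and (75,157). I refit with these.

Run:
```python
from h import *
W=viewer.get_calibration("wrist")
o=[(W,lambda p,k=k,q=q:rackpt(p,k,q),np.array(uv)) for k,q,uv in [(2,(0,22,32),(287,157)),(2,(0,-22,32),(347,157)),(1,(0,22,32),(152,157)),(1,(0,-22,32),(213,157)),(0,(0,-22,32),(75,157)),(2,(-138,0,12),(317.5,306)),(2,(-8,0,12),(317.5,165))]]
p,r=fit(o,RACK); print(p,r)
for P in (p,(p+RACK)/2):
  Rt=tilt(P[2],np.pi/6); go(tcp(rackpt(P,2,(-48,0,8)),Rt),Rt); go(tcp(rackpt(P,2,(-48,0,50)),Rt),Rt)
```

```text
[0.61466625 0.28588498 0.23008394] [[ 1.8  0.6]
 [ 3.8  1. ]
 [-4.  -0.3]
 [-3.1  0.1]
 [-5.8 -0.8]
 [ 0.8 -0.5]
 [ 2.  -1. ]]
turn [ 0.014 -0.066 -0.034] shift cm [  4.8    0.81 -10.09]
turn [ 0.014 -0.066 -0.034] shift cm [ 2.76  0.34 -6.45]
turn [ 0.014 -0.066 -0.017] shift cm [  4.96   1.04 -10.09]
turn [ 0.014 -0.066 -0.017] shift cm [ 2.92  0.55 -6.45]
```

servo_tool(
  motion=[
    [[0.014,-0.066,-0.03],[1.3,0.15,-3.2],0.5],
    [[0,0,0],[1.4,0.15,-3.2],0.5],
    [[0,0,0],[1.0,0.2,-1.8],0.5],
    [[0,0,0],[0.7,0.15,-1.2],0.5],
    [[0,0,0],[0.4,0.1,-0.7],0.5],
    [[0,0,0],[0,0,0],0.5],
    [[0,0,0],[0,0,0],0.5],
  ],
)

```text
time: 2.65
tool_pos: [0.5642, 0.1709, 0.1583]
tcp_rot: [[0.844, 0.229, 0.486], [0.198, -0.973, 0.114], [0.499, 0.0, -0.867]]
contact_force: [-0.4, 0.4, 0.1]
finger_gap: 0.0424
grasp_force: 0.0
```

Run:
```python
from h import *
p=[.6147,.2859,.2301]; Rt=tilt(p[2],np.pi/6); go(tcp(rackpt(p,2,(-48,0,8)),Rt),Rt)
cv2.imwrite("pics/w2.png",viewer.grab_frame("wrist")[80:])
```

```text
turn [ 0.002 -0.006 -0.005] shift cm [0.26 0.11 0.14]
```

View pics/w2.png

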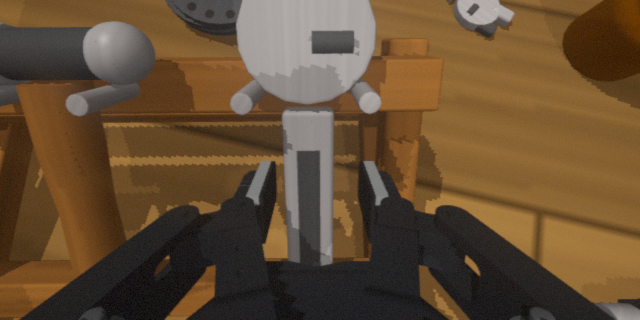

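The fingers straddle the shank, but it sits about 4 mm towards rack +y (shank mid u≈309, finger mid 317). I shift to centre it, then grip.

servo_tool(
  motion=[
    [[0,0,0],[0,0.4,0],0.5],
    [[0,0,0],[0,0,0],0.5],
    [[0,0,0],[0,0,0],0.9],
    [[0,0,0],[0,0,0],0.9],
    [[0,0,0],[0,0,0],0.9],
    [[0,0,0],[0,0,0],0.9],
    [[0,0,0],[0,0,0],0.9],
  ],
  newtons=50,
)

```text
time: 3.58
tool_pos: [0.5639, 0.1749, 0.1579]
tcp_rot: [[0.844, 0.229, 0.485], [0.199, -0.973, 0.114], [0.499, 0.0, -0.867]]
contact_force: [-3.9, 0.6, 6.0]
finger_gap: 0.0211
grasp_force: 49.4
```

Fingertips reach 19 mm past the grasp point, so for laying it flat I regrip 9 mm higher, then lift out.

servo_tool(
  motion=[
    [[0,0,0],[0,0,0],0.6],
    [[0,0,0],[0,0,0],0.6],
    [[0,0,0],[-0.22,-0.05,0.39],0.6],
    [[0,0,0],[-0.22,-0.05,0.39],0.6],
    [[0,0,0],[0,0,0],0.9],
    [[0,0,0],[0,0,0],0.9],
    [[0,0,0],[0,0,0],0.9],
    [[0,0,0],[0,0,0],0.9],
    [[0,0,0],[-0.24,-0.06,0.43],0.9],
    [[0,0,0],[-0.5,-0.1,0.87],0.9],
    [[0,0,0],[-0.5,-0.1,0.87],0.9],
    [[0,0,0],[-0.5,-0.1,0.87],0.9],
    [[0,0,0],[0,0,0],0.9],
  ],
  newtons=70,
)

```text
time: 5.2
tool_pos: [0.5412, 0.17, 0.1963]
tcp_rot: [[0.844, 0.229, 0.484], [0.199, -0.973, 0.114], [0.498, 0.0, -0.867]]
contact_force: [-0.0, -0.0, -2.2]
finger_gap: 0.0198
grasp_force: 68.9
```

servo_tool(
  motion=[
    [[0,0,0],[-1,-0.2,1.8],0.9],
    [[0,0,0],[-1,-0.25,1.8],0.9],
    [[0,0,0],[-0.9,-0.25,1.6],0.9],
    [[-0.229,0.97,0],[0,0,0],0.9],
    [[-0.229,0.97,0],[0,0,0],0.9],
    [[-0.229,0.97,0],[0,0,0],0.9],
    [[0,0,-0.05],[-0.1,-4,0],0.9],
    [[0,0,-0.05],[-0.3,-5,0],0.9],
    [[0,0,-0.05],[-0.3,-5,0],0.9],
    [[0,0,-0.05],[-0.3,-5,0],0.9],
    [[0,0,-0.05],[-0.3,-5,0],0.9],
    [[0,0,-0.05],[-0.3,-5,0],0.9],
    [[0,0,-0.05],[-0.3,-5,0],0.9],
    [[0,0,-0.05],[-0.3,-5,-0.5],0.9],
    [[0,0,-0.05],[-0.3,-5,-0.8],0.9],
    [[0,0,0],[-0.3,-4,-1],0.9],
    [[0,0,0],[0,-3,-0.5],0.9],
    [[0,0,0],[0,0,0],0.9],
    [[0,0,0],[0,0,0],0.9],
  ],
)

```text
time: 7.58
tool_pos: [0.4848, -0.3461, 0.2192]
tcp_rot: [[0.988, 0.152, -0.001], [0.152, -0.988, 0.001], [-0.001, -0.001, -1.0]]
contact_force: [0.2, 1.0, -1.7]
finger_gap: 0.0199
grasp_force: 69.1
```

Run:
```python
from h import *
s=bot.state(); print(s['tcp_rot'],s['tool_pos'])
a=viewer.grab_frame("wrist"); b=viewer.grab_frame("side")
cv2.imwrite("pics/wraw3.png",a)
cv2.imwrite("pics/c3.png",np.vstack([cv2.resize(a,(480,300)),cv2.resize(b[200:400,200:520],(480,300))]))
c=viewer.get_calibration("wrist")
for q in [(-133,-93,32),(-133,93,32),(133,93,32),(133,-93,32)]: print(proj(flat(TRAY,q),c)[0].round())
```

```text
[[ 0.98844274  0.15158879 -0.00133462]
 [ 0.15159024 -0.98844286  0.00105643]
 [-0.00115905 -0.00124654 -0.99999855]] [ 0.48482329 -0.34606891  0.21924008]
[432. 314.]
[249. 313.]
[228.  16.]
[471.  17.]
```

View pics/c3.png

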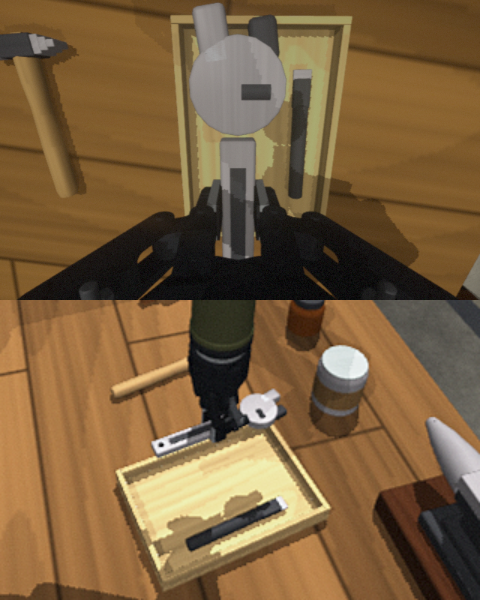

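servo_tool(
  motion=[
    [[0,0,0],[0,0,-3],0.9],
    [[0,0,0],[0,0,-4],0.9],
    [[0,0,0],[0,0,-3],0.9],
    [[0,0,0],[0,0,-2],0.9],
    [[0,0,0],[0,0,-1],0.9],
    [[0,0,0],[0,0,-0.4],0.9],
    [[0,0,0],[0,0,0],0.9],
    [[0,0,0],[0,0,0],0.9],
  ],
)

```text
time: 8.68
tool_pos: [0.4858, -0.3471, 0.0868]
tcp_rot: [[0.988, 0.152, 0.001], [0.152, -0.988, -0.002], [0.001, 0.002, -1.0]]
contact_force: [-0.3, 0.4, -1.4]
finger_gap: 0.0198
grasp_force: 69.1
```

servo_tool(
  motion=[
    [[0,0,0],[0,0,-0.2],0.9],
    [[0,0,0],[0,0,-0.2],0.9],
    [[0,0,0],[0,0,0],0.9],
    [[0,0,0],[0,0,0],0.9],
  ],
)

```text
time: 9.18
tool_pos: [0.4853, -0.3468, 0.0818]
tcp_rot: [[0.988, 0.152, -0.0], [0.152, -0.988, -0.0], [-0.0, 0.0, -1.0]]
contact_force: [0.7, 1.2, -1.4]
finger_gap: 0.0204
grasp_force: 69.1
```

servo_tool(
  motion=[
    [[0,0,0],[0,0,-0.15],0.9],
    [[0,0,0],[0,0,0],0.9],
    [[0,0,0],[0,0,0],0.9],
  ],
)

```text
time: 9.55
tool_pos: [0.4854, -0.3469, 0.081]
tcp_rot: [[0.988, 0.152, 0.0], [0.152, -0.988, -0.001], [0.0, 0.001, -1.0]]
contact_force: [-1.2, 0.8, 5.6]
finger_gap: 0.0203
grasp_force: 73.4
```

servo_tool(
  motion=[
    [[0,0,0],[0,0,0],0.72],
    [[0,0,0],[0,0,0],0.6],
    [[0,0,0],[0,0,0],0.5],
    [[0,0,0],[0,0,0],0.5],
    [[0,0,0],[0,0,1],0.5],
    [[0,0,0],[0,0,3],0.5],
    [[0,0,0],[0,0,4],0.5],
    [[0,0,0],[0,0,4],0.5],
    [[0,0,0],[0,0,2],0.5],
    [[0,0,0],[0,0,0],0.5],
  ],
)

```text
time: 10.8
tool_pos: [0.4862, -0.3475, 0.223]
tcp_rot: [[0.988, 0.152, 0.004], [0.152, -0.988, -0.004], [0.003, 0.004, -1.0]]
contact_force: [1.0, 0.1, -0.8]
finger_gap: 0.0426
grasp_force: 0.0
```

Run:
```python
from h import *
a=viewer.grab_frame("wrist"); c=viewer.get_calibration("wrist")
Rt=tilt(HAM[2]); 
for q in [(-170,0,12),(-48,0,22),(16,42,24),(16,-42,24)]: print(proj(flat(HAM,q),c)[0].round())
cv2.imwrite("pics/c4.png",a)
go(tcp(flat(HAM,(-48,0,80)),Rt),Rt)
```

```text
[ 87. 256.]
[ 41. 137.]
[-37.  61.]
[64. 54.]
turn [0.011 0.009 0.344] shift cm [ 1.42 24.75 -8.73]
```

View pics/c4.png

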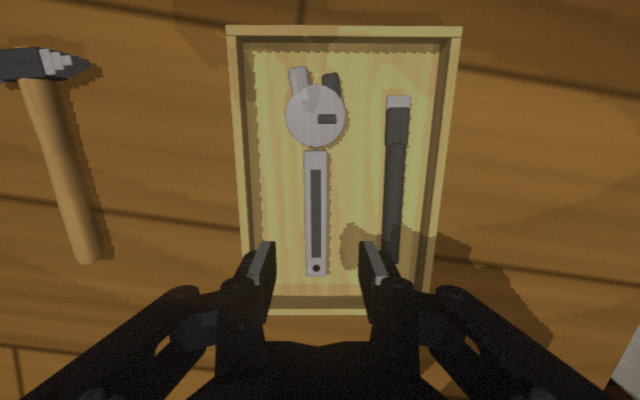

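The spanner lies flat in the tray, clear of the chisel. The hammer's yaw looks slightly less than my estimate (handle end at (88,258), head end near (40,80)), so I look from above.

servo_tool(
  motion=[
    [[0,0,0.07],[0.2,5,0],0.4],
    [[0,0,0.07],[0.3,6,0],0.4],
    [[0,0,0.07],[0.3,6,0],0.4],
    [[0,0,0.07],[0.3,5,-1],0.4],
    [[0,0,0.06],[0.3,2.75,-1],0.4],
    [[0,0,0],[0,0,0],0.4],
    [[0,0,0],[0,0,0],0.4],
  ],
)

```text
time: 11.72
tool_pos: [0.4991, -0.0997, 0.1997]
tcp_rot: [[0.978, 0.211, -0.001], [0.211, -0.978, -0.001], [-0.002, 0.0, -1.0]]
contact_force: [0.7, 0.6, 1.1]
finger_gap: 0.0513
grasp_force: 0.0
```

Run:
```python
from h import *
a=viewer.grab_frame("wrist"); c=viewer.get_calibration("wrist")
for q in [(-170,0,12),(-48,0,22),(4,0,22),(16,42,24),(16,-42,24)]:
    u=proj(flat(HAM,q),c)[0]; print(u.round()); cv2.circle(a,tuple(int(v) for v in u),3,(0,0,255),1)
cv2.imwrite("pics/c5.png",a); print(bot.state()['tool_pos'])
```

```text
[315. 311.]
[314. 198.]
[314. 137.]
[261. 122.]
[366. 122.]
[ 0.49932636 -0.10012833  0.19996377]
```

View pics/c5.png

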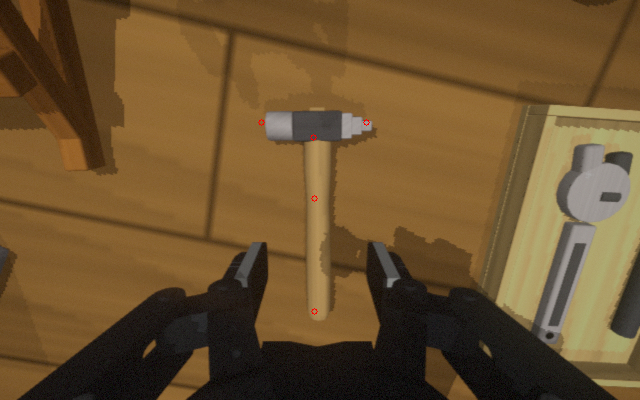

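The handle is upright in the image at u≈317, midway between the fingers (266 and 367). The model is within about 3 px, so I descend on it.

servo_tool(
  motion=[
    [[0,0,0],[0.2,0,-3.5],0.4],
    [[0,0,0],[0,0,-4],0.4],
    [[0,0,0],[0,0,-3],0.4],
    [[0,0,0],[0,0,-1],0.4],
    [[0,0,0],[0,0,0],0.4],
    [[0,0,0],[0,0,0],0.4],
  ],
)

```text
time: 12.52
tool_pos: [0.5022, -0.0999, 0.0864]
tcp_rot: [[0.978, 0.21, 0.002], [0.21, -0.978, -0.001], [0.002, 0.002, -1.0]]
contact_force: [0.5, -0.0, -0.5]
finger_gap: 0.0514
grasp_force: 0.0
```

Run:
```python
from h import *
cv2.imwrite("pics/c6.png",viewer.grab_frame("wrist")[:,100:540]); print(bot.state()['tool_pos'])
```

```text
[ 0.50224773 -0.09983631  0.08654012]
```

View pics/c6.png

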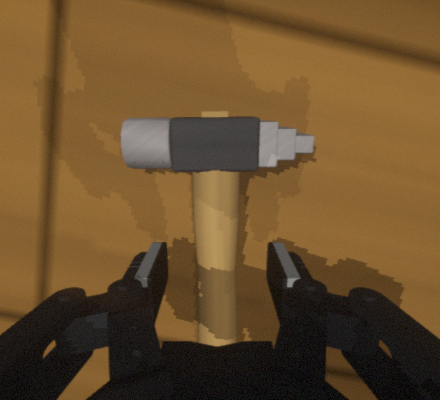

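servo_tool(
  motion=[
    [[0,0,0],[0,0,-0.7],0.4],
    [[0,0,0],[0,0,-0.3],0.4],
    [[0,0,0],[0,0,0],0.4],
    [[0,0,0],[0,0,0],0.9],
    [[0,0,0],[0,0,0],0.9],
    [[0,0,0],[0,0,0],0.9],
    [[0,0,0],[0,0,0],0.9],
    [[0,0,0],[0,0,0],0.9],
    [[0,0,0],[0,0,0],0.9],
  ],
  newtons=90,
)

```text
time: 13.7
tool_pos: [0.5014, -0.0993, 0.0758]
tcp_rot: [[0.978, 0.21, 0.0], [0.21, -0.978, -0.001], [0.0, 0.001, -1.0]]
contact_force: [-1.8, 0.1, 5.7]
finger_gap: 0.0188
grasp_force: 88.1
```

servo_tool(
  motion=[
    [[0,0,0],[0,0,0.5],0.9],
    [[0,0,0],[0,0,2],0.9],
    [[0,0,0],[0,0,4],0.9],
    [[0,0,0],[0,0,5],0.9],
    [[0,0,0],[0,0,4],0.9],
    [[0,0,0],[0,0,2],0.9],
    [[0,0,0],[0,0,0],0.9],
    [[0,0,0],[0,0,0],0.9],
  ],
)

```text
time: 14.7
tool_pos: [0.5001, -0.099, 0.2488]
tcp_rot: [[0.978, 0.21, -0.003], [0.21, -0.978, 0.0], [-0.003, -0.001, -1.0]]
contact_force: [0.1, 0.8, -4.6]
finger_gap: 0.0186
grasp_force: 88.5
```

Run:
```python
from h import *
s=bot.state(); print(s['tool_pos'],s['contact_force'],s['moment'],s['finger_gap'])
Rt=tilt(.230,np.pi/6)
# spanner grip reference, place-2 frame
g=np.array([.5639,.1749,.1579])
for P in ([.6171,.2906,.2361],[.6147,.2859,.2301]):
    Q=tilt(P[2],np.pi/6)@np.diag([1,-1,-1.]); print(((g-rackpt(P,2,(0,0,0)))@Q*1000).round(1))
# hover: TCP at place z=75.8+65 above, x=-46+20, y as spanner grip
Q=Rt@np.diag([1,-1,-1.])
d=lambda x,z: rackpt([.6159,.2906,.232],2,(x,0,z))
for P in ([.6171,.2906,.2361],[.6147,.2859,.2301]):
    b=rackpt(P,2,(0,0,0)); q=(g-b)@Q; 
    print(P); go(b+Q@np.array([-.046+.02,q[1],.076+.065]),Rt)
```

```text
[ 0.50008701 -0.09899239  0.24883103] [ 0.07152363  0.82903745 -4.601945  ] [-0.04196323  0.21125919  0.02766642] 0.01859304392258697
[-54.3  -0.   63.6]
[-50.8   3.5  61.6]
[0.6171, 0.2906, 0.2361]
turn [ 0.656 -2.946  0.1  ] shift cm [ 5.   27.06 -0.97]
[0.6147, 0.2859, 0.2301]
turn [ 0.656 -2.946  0.1  ] shift cm [ 4.61 26.97 -0.97]
```

servo_tool(
  motion=[
    [[0,0,0.07],[0,0,3],0.9],
    [[0,0,0.07],[0,0,3],0.9],
    [[0.225,-0.97,0],[0,2,0],0.9],
    [[0.225,-0.97,0],[0.5,3,0],0.9],
    [[0.225,-0.97,0],[0.5,3,0],0.9],
    [[0,0,0],[1,4,0],0.9],
    [[0,0,0],[1,5,0],0.9],
    [[0,0,0],[1,5,0],0.9],
    [[0,0,0],[0.7,3,0],0.9],
    [[0,0,0],[0.3,2,0],0.9],
    [[0,0,0],[0,0,-1],0.9],
    [[0,0,0],[0,0,0],0.9],
    [[0,0,0],[0,0,0],0.9],
  ],
)

```text
time: 16.32
tool_pos: [0.5506, 0.1696, 0.299]
tcp_rot: [[0.844, 0.232, 0.483], [0.203, -0.973, 0.111], [0.495, 0.005, -0.869]]
contact_force: [-0.0, 0.4, -3.5]
finger_gap: 0.0187
grasp_force: 89.0
```

Run:
```python
from h import *
Q=PR@np.diag([1,-1,-1.]); b=rackpt(RACK,2,(0,0,0)); s=bot.state()
print(((np.array(s['tool_pos'])-b)@Q*1000).round(1),s['contact_force'],s['moment'])
go(b+Q@np.array([-.032,0,.141]),PR)
```

```text
[  4.   -2.1 192.9] [-0.01409406  0.37951628 -3.54616385] [-0.14846338  0.75507835 -0.02572768]
turn [ 0.033 -0.023  0.014] shift cm [-0.56  0.08 -6.29]
```

servo_tool(
  motion=[
    [[0.033,-0.023,0.014],[-0.2,0.04,-1.5],0.9],
    [[0,0,0],[-0.3,0.04,-2.5],0.9],
    [[0,0,0],[-0.3,0,-2],0.9],
    [[0,0,0],[0,0,-0.5],0.9],
    [[0,0,0],[0,0,0],0.9],
    [[0,0,0],[0,0,0],0.9],
  ],
)

```text
time: 17.08
tool_pos: [0.5444, 0.1715, 0.2367]
tcp_rot: [[0.839, 0.235, 0.491], [0.203, -0.972, 0.118], [0.505, -0.0, -0.863]]
contact_force: [0.2, 0.1, -4.5]
finger_gap: 0.0189
grasp_force: 89.0
```

Run:
```python
from h import *
Q=PR@np.diag([1,-1,-1.]); b=rackpt(RACK,2,(0,0,0)); s=bot.state()
print(((np.array(s['tool_pos'])-b)@Q*1000).round(1))
go(b+Q@np.array([-.036,0,.141]),PR)
a=viewer.grab_frame("wrist")[:300]; d=viewer.grab_frame("side")[80:210,230:400]
cv2.imwrite("pics/c7.png",np.vstack([cv2.resize(a,(640,300)),cv2.copyMakeBorder(cv2.resize(d,(392,300),interpolation=cv2.INTER_CUBIC),0,0,0,248,0)]))
```

```text
[-32.    1.2 141.7]
turn [-0.007  0.031 -0.005] shift cm [-0.28 -0.19 -0.26]
```

View pics/c7.png

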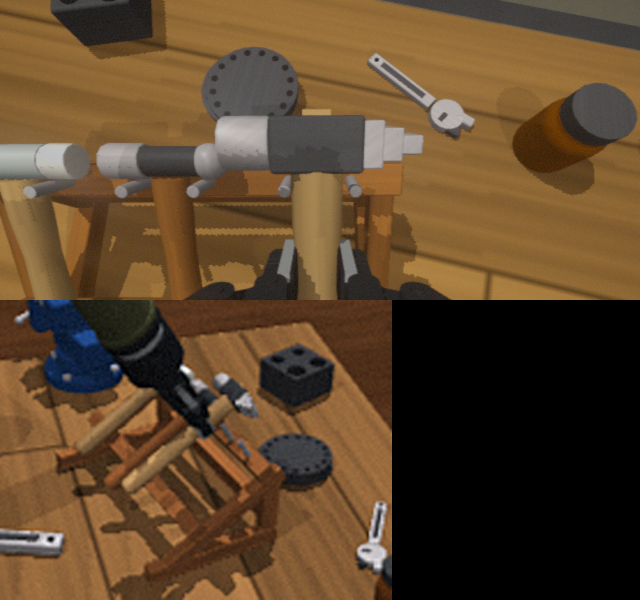

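Wrist view: the pin tips at (285,190) and (355,190) straddle the handle (u≈318), with the head above the pins. The side view shows the handle parallel to the neighbouring handles. I lower along the slope normal.

servo_tool(
  motion=[
    [[0,0.03,0],[-0.28,-0.15,-0.25],0.9],
    [[0,0,0],[0.5,0.12,-0.87],0.9],
    [[0,0,0],[0.7,0.17,-1.25],0.9],
    [[0,0,0],[0.7,0.17,-1.25],0.9],
    [[0,0,0],[0.5,0.12,-0.87],0.9],
    [[0,0,0],[0.25,0.06,-0.43],0.9],
    [[0,0,0],[0,0,0],0.9],
    [[0,0,0],[0,0,0],0.9],
  ],
)

```text
time: 18.18
tool_pos: [0.5671, 0.1764, 0.1864]
tcp_rot: [[0.843, 0.235, 0.484], [0.203, -0.972, 0.118], [0.498, -0.001, -0.867]]
contact_force: [0.4, 0.2, -3.6]
finger_gap: 0.0191
grasp_force: 89.0
```

```bash
cat > st.py <<'E'
from h import *
Q=PR@np.diag([1,-1,-1.]); b=rackpt(RACK,2,(0,0,0)); s=bot.state()
print(((np.array(s['tool_pos'])-b)@Q*1000).round(1),"F place",(np.array(s['contact_force'])@Q).round(1),s['time'],s['finger_gap'])
go(b+Q@np.array([-.036,0,.0755]),PR)
E
python3 st.py
```

```text
[-37.1   0.7  86.5] F place [-1.4  0.1 -3.4] 18.175 0.019086466820654752
turn [-0.005 -0.012 -0.007] shift cm [ 0.64  0.08 -0.9 ]
```

servo_tool(
  motion=[
    [[0,0,0],[0.25,0.04,-0.35],0.9],
    [[0,0,0],[0.2,0.03,-0.3],0.9],
    [[0,0,0],[0.1,0,-0.17],0.9],
    [[0,0,0],[0,0,0],0.9],
    [[0,0,0],[0,0,0],0.9],
  ],
)

```text
time: 18.8
tool_pos: [0.5714, 0.1771, 0.1799]
tcp_rot: [[0.842, 0.235, 0.485], [0.203, -0.972, 0.119], [0.5, -0.001, -0.866]]
contact_force: [-13.6, -1.9, 14.5]
finger_gap: 0.0189
grasp_force: 91.9
```

```bash
python3 st.py
```

```text
[-36.5   0.3  78.7] F place [-4.6  1.4 19.4] 18.8 0.018947769660364572
turn [-0.008 -0.004 -0.008] shift cm [ 0.2   0.01 -0.25]
```

servo_tool(
  motion=[
    [[0,0,0],[-0.05,-0.01,0.09],0.9],
    [[0,0,0],[-0.17,-0.04,-0.1],0.9],
    [[0,0,0],[-0.17,-0.04,-0.1],0.9],
    [[0,0,0],[-0.17,-0.04,-0.1],0.9],
    [[0,0,0],[0,0,0],0.9],
    [[0,0,0],[0,0,0],0.9],
  ],
)

```text
time: 19.55
tool_pos: [0.5704, 0.1768, 0.1794]
tcp_rot: [[0.838, 0.235, 0.493], [0.202, -0.972, 0.12], [0.507, -0.001, -0.862]]
contact_force: [-1.6, 1.4, 6.5]
finger_gap: 0.0186
grasp_force: 90.1
```

```bash
python3 st.py
```

```text
[-37.7   0.2  78.8] F place [2.2 1.7 6.2] 19.55 0.018639347952382056
turn [-0.018  0.044 -0.007] shift cm [ 0.31  0.05 -0.21]
```

servo_tool(
  motion=[
    [[0,0,0],[-0.17,-0.04,-0.1],0.9],
    [[0,0,0],[0,0,0],0.9],
    [[0,0,0],[0,0,0],0.9],
    [[0,0,0],[0,0,0],0.9],
  ],
)

```text
time: 20.05
tool_pos: [0.569, 0.1763, 0.1786]
tcp_rot: [[0.838, 0.235, 0.493], [0.202, -0.972, 0.12], [0.508, -0.001, -0.862]]
contact_force: [-1.5, 1.0, 6.3]
finger_gap: 0.0189
grasp_force: 90.1
```

```bash
python3 st.py; python3 -c "
from h import *
s=bot.state();print(s['moment'],s['joint_pos'],s['qvel'])"
```

```text
[-39.3   0.1  78.9] F place [2.1 1.3 6.1] 20.05 0.018883620365550035
turn [-0.019  0.048 -0.007] shift cm [ 0.45  0.09 -0.12]
[ 0.12712768 -0.14496034  0.0519056 ] [0.22621617 0.33954866 1.99013929 0.02413573 0.27952664 1.53866215] [ 0.00089474 -0.0007173   0.0011051   0.00054497  0.00155769 -0.00034216]
```

servo_tool(
  motion=[
    [[-0.015,0.045,0],[-0.17,-0.04,-0.1],0.9],
    [[0,0,0],[0,0,0],0.9],
    [[0,0,0],[-0.17,-0.04,-0.1],0.9],
    [[0,0,0],[0,0,0],0.9],
    [[0,0,0],[0,0,0],0.9],
  ],
)

```text
time: 20.68
tool_pos: [0.566, 0.1755, 0.1769]
tcp_rot: [[0.841, 0.235, 0.487], [0.203, -0.972, 0.118], [0.501, -0.0, -0.865]]
contact_force: [-0.9, 0.5, 7.2]
finger_gap: 0.0188
grasp_force: 90.1
```

```bash
python3 st.py
```

```text
[-42.9   0.1  78.9] F place [3.  0.6 6.6] 20.675 0.018750824045235447
turn [-0.005  0.009 -0.007] shift cm [0.75 0.17 0.05]
```

servo_tool(
  motion=[
    [[0,0,0],[-0.17,-0.04,-0.1],0.9],
    [[0,0,0],[0,0,0],0.9],
    [[0,0,0],[0,0,0],0.9],
  ],
)

```text
time: 21.05
tool_pos: [0.5643, 0.1751, 0.1759]
tcp_rot: [[0.841, 0.235, 0.487], [0.203, -0.972, 0.118], [0.501, -0.0, -0.865]]
contact_force: [-1.4, 0.5, 7.4]
finger_gap: 0.0193
grasp_force: 90.1
```

servo_tool(
  motion=[
    [[0,0,0],[-0.17,-0.04,-0.1],0.9],
    [[0,0,0],[0,0,0],0.9],
    [[0,0,0],[0,0,0],0.9],
  ],
)

```text
time: 21.42
tool_pos: [0.5626, 0.1747, 0.1749]
tcp_rot: [[0.841, 0.235, 0.487], [0.203, -0.972, 0.118], [0.501, -0.0, -0.865]]
contact_force: [-0.1, 0.2, 6.6]
finger_gap: 0.0186
grasp_force: 90.1
```

```bash
python3 st.py
```

```text
[-46.9   0.1  78.9] F place [3.2 0.2 5.8] 21.425 0.018615135495807716
turn [-0.005  0.009 -0.006] shift cm [1.09 0.26 0.25]
```

servo_tool(
  motion=[
    [[0,0,0],[-0.13,-0.03,-0.08],0.9],
    [[0,0,0],[0,0,0],0.9],
    [[0,0,0],[0,0,0],0.9],
  ],
)

```text
time: 21.8
tool_pos: [0.5615, 0.1744, 0.1743]
tcp_rot: [[0.841, 0.235, 0.488], [0.203, -0.972, 0.118], [0.502, -0.0, -0.865]]
contact_force: [0.1, 0.2, 8.1]
finger_gap: 0.0186
grasp_force: 90.2
```

servo_tool(
  motion=[
    [[0,0,0],[-0.13,-0.03,-0.08],0.9],
    [[0,0,0],[0,0,0],0.9],
    [[0,0,0],[0,0,0],0.9],
  ],
)

```text
time: 22.18
tool_pos: [0.5607, 0.1743, 0.1738]
tcp_rot: [[0.84, 0.235, 0.489], [0.203, -0.972, 0.119], [0.503, -0.0, -0.864]]
contact_force: [0.6, 0.3, 7.8]
finger_gap: 0.0189
grasp_force: 90.1
```

```bash
python3 st.py
```

```text
[-49.2   0.1  78.9] F place [4.5 0.2 6.4] 22.175 0.018860766983890744
turn [-0.007  0.018 -0.006] shift cm [1.28 0.3  0.36]
```

servo_tool(
  motion=[
    [[0,0,0],[-0.13,-0.03,-0.08],0.9],
    [[0,0,0],[0,0,0],0.9],
    [[0,0,0],[0,0,0],0.9],
  ],
)

```text
time: 22.55
tool_pos: [0.5605, 0.1742, 0.1737]
tcp_rot: [[0.839, 0.235, 0.491], [0.202, -0.972, 0.119], [0.505, -0.0, -0.863]]
contact_force: [0.9, 2.1, 8.8]
finger_gap: 0.0186
grasp_force: 90.0
```

```bash
python3 st.py
```

```text
[-49.4   0.1  78.9] F place [5.6 1.8 7. ] 22.55 0.018599709587936854
turn [-0.01   0.032 -0.005] shift cm [1.3  0.3  0.37]
```

The tool has stopped advancing, so the head is against the pins. Releasing and backing out.

servo_tool(
  motion=[
    [[0,0,0],[0,0,0],0.7],
    [[0,0,0],[0,0,0],0.6],
    [[0,0,0],[0,0,0],0.5],
    [[0,0,0],[0,0,0],0.5],
    [[0,0,0],[-0.5,-0.12,0.87],0.5],
    [[0,0,0],[-1,-0.24,1.74],0.5],
    [[0,0,0],[-1.5,-0.36,2.6],0.5],
    [[0,0,0],[-1.5,-0.36,2.6],0.5],
    [[0,0,0],[-0.5,-0.12,0.87],0.5],
    [[0,0,0],[0,0,0],0.5],
    [[0,0,0],[0,0,0],0.5],
    [[0,0,0],[0,0,0],0.5],
  ],
)

```text
time: 24.05
tool_pos: [0.5045, 0.1608, 0.2541]
tcp_rot: [[0.848, 0.235, 0.475], [0.205, -0.972, 0.115], [0.489, -0.001, -0.872]]
contact_force: [0.9, -0.3, 0.2]
finger_gap: 0.0424
grasp_force: 0.0
```

Run:
```python
from h import *
# numeric check (picture budget used): project hung model outline, sample head/handle colours; diff stillness
f=[(n,viewer.grab_frame(n),viewer.get_calibration(n)) for n in ("wrist","scene")]
pts={"head+":(16,30,24),"head0":(16,0,24),"head-":(16,-30,24),"h-30":(-30,0,22),"h-80":(-80,0,22),"h-150":(-150,0,23),"beyond":(-185,0,12),"pinL":(0,22,32),"pinR":(0,-22,32)}
for n,im,c in f:
    for k,q in pts.items():
        u=proj(rackpt(RACK,2,q),c)[0]; x,y=int(u[0]),int(u[1])
        print(n,k,(x,y),im[y,x] if 0<=x<640 and 0<=y<400 else None)
    if n=="wrist": # handle and head extents in pictures
        b=im.astype(int)
        for v in (190,215,240): # bright wooden handle columns
            print(v,[tuple(b[v,x]) for x in range(285,350,6)])
b=viewer.grab_frame("wrist"); print("still",np.abs(b.astype(int)-f[0][1]).max())
for n in ("scene","side"):
    cv2.imwrite(f"pics/{n}_end.png",viewer.grab_frame(n))
    a=cv2.imread(f"pics/{n}0.png"); e=cv2.imread(f"pics/{n}_end.png")
    m=(np.abs(a.astype(int)-e).max(2)>40).astype(np.uint8); k,_,st,_=cv2.connectedComponentsWithStats(m); print(n,[list(map(int,s)) for s in st[1:] if s[4]>25])
```

```text
wrist head+ (273, 105) [178 181 188]
wrist head0 (315, 105) [74 76 82]
wrist head- (357, 105) [158 162 169]
wrist h-30 (315, 168) [ 82 131 163]
wrist h-80 (315, 229) [ 96 155 188]
wrist h-150 (315, 303) [ 91 147 181]
wrist beyond (315, 327) [ 82 135 168]
wrist pinL (283, 129) [65 68 77]
wrist pinR (346, 129) [ 89  93 100]
190 [(np.int64(32), np.int64(67), np.int64(96)), (np.int64(33), np.int64(61), np.int64(85)), (np.int64(31), np.int64(53), np.int64(74)), (np.int64(48), np.int64(78), np.int64(102)), (np.int64(74), np.int64(121), np.int64(153)), (np.int64(83), np.int64(133), np.int64(166)), (np.int64(74), np.int64(123), np.int64(153)), (np.int64(56), np.int64(93), np.int64(121)), (np.int64(32), np.int64(69), np.int64(97)), (np.int64(31), np.int64(69), np.int64(95)), (np.int64(30), np.int64(60), np.int64(81))]
215 [(np.int64(37), np.int64(79), np.int64(107)), (np.int64(52), np.int64(93), np.int64(126)), (np.int64(39), np.int64(78), np.int64(107)), (np.int64(49), np.int64(87), np.int64(113)), (np.int64(75), np.int64(122), np.int64(155)), (np.int64(82), np.int64(133), np.int64(165)), (n
[... 1077 characters left out ...]
[[317, 0, 52, 57, 1326], [223, 0, 192, 234, 14055], [236, 50, 70, 40, 1353], [325, 94, 23, 15, 275], [305, 102, 11, 15, 40], [225, 177, 23, 62, 831], [381, 198, 38, 41, 507]]
side [[16, 0, 23, 26, 302], [190, 0, 176, 174, 7360], [300, 0, 72, 44, 1922], [24, 5, 58, 175, 4944], [167, 7, 13, 7, 67], [115, 9, 8, 13, 32], [113, 21, 20, 12, 133], [95, 22, 51, 77, 2113], [137, 92, 7, 8, 36], [135, 108, 9, 59, 141], [124, 168, 16, 30, 247], [288, 171, 8, 6, 31], [61, 185, 16, 14, 28], [286, 192, 11, 7, 41], [89, 200, 296, 200, 16828], [65, 212, 11, 27, 134], [81, 239, 6, 7, 26], [275, 250, 19, 12, 105], [22, 254, 74, 144, 4719], [135, 265, 13, 17, 80], [151, 271, 15, 9, 41], [232, 321, 49, 32, 918]]
```

```bash
python3 -c "
from cell import bot
print(bot.finish_job())"
```

```text
the job is handed in; nothing more can be done
None
```

The spanner lies flat in the tray beside the chisel and the hammer hangs in the freed place, head against the pins and released; I handed the job in at about 24 s, with the final hang checked only by pixel colours in two camera images because my picture budget was used up.

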